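# Load a staple stick into a spring-fed magazine and shut its cover rail

### The job

Push the long staple stick along its loading deck into the magazine, against the spring follower, until its tail drops behind the step at the end of the deck and the stick lies flat on the channel floor, held there by the spring. Only then fold the hinged cover rail over it until it is fully shut. Leave everything else on the bench where it is.

Things in the scene. Friction and masses are not known exactly. Their poses are not given: they have to be found in the camera images.
- magazine: Staple magazine fixed to the bench: U-shaped metal track, loading deck then channel in line, on a grey plate 370 x 90 mm, 4 thick. Origin on the bench, on the centre line, below the step between deck and channel. x along the track in the loading direction (deck x -155 to 0, channel 0 to 203), y to the cover rail's hinge side. Side walls: y -20 and +20 inside, 4 thick, tops 18 mm over the bench.
- step (a point): Middle of the step's top edge at the deck's end (magazine x 0), 12 mm above the bench like the whole deck. The channel floor beyond is 8 mm lower, 4 mm above the bench: a stick's tail that has dropped there is held by this step. Side walls rise 6 mm above the deck. Axes as the magazine's.
- deck_end (a point): Middle of the deck's open outer end, at deck height, 155 mm before the step.
- strip_center (a point): Staple stick to load: stiff inverted-U steel bar with fine cross lines, 120 long (x, in loading direction), 34 wide, 22 tall, 0.17 to 0.35 kg; its centre, half-way up. Starts on the deck, nearly straight. Half-way in, its nose tips to the channel floor. Loaded: centre 60 mm (friction may leave it up to 25 mm more) past the step, 15 mm above the bench.
- strip_tail (a point): Middle of the stick's rear end face, half-way up: where to push. The tail rides on the deck until past the step. Push it 10 to 20 mm beyond the step (25 mm is free) and it drops 8 mm by its weight, helped by lowering the pusher (if it hangs up, press its top down); let go sooner and the spring drives the stick back out.
- follower (a joint): Spring follower in the channel, a dark steel block 34 mm wide, 20 tall, rod and coils behind: 0 at rest, its face 80 mm past the step; grows as it is pushed in the loading direction, stop at 0.065 m. Spring 1 N at rest plus 25 N/m (about 2 N with the stick loaded, at 0.040 m), damper 12 N s/m.
- follower_face (a point): Centre of the follower's face that meets the stick, 15 mm above the bench.
- rail (a joint): Angle of the hinged cover rail: 0 fully shut (level over the channel), 1.57 upright, 2.05 the open stop, leaning outward away from the channel. Starts open, 1.7 to 2.0. Stiff hinge (0.06 N m): it stays where it is left and must be pushed all the way.
- rail_hinge (a point): Middle of the cover rail's hinge line, parallel to the magazine's x, at x 72.5, y +30 mm of the magazine, 31 mm above the bench.
- rail_edge (a point): Middle of the free edge of the cover rail, a flat steel plate 85 mm long (magazine x 30 to 115), reaching 57 mm from its hinge with a tab 34 mm long at the edge, 4 mm thick. Shut, its top is 33 mm above the bench and it lies 3 mm above a loaded stick.
- stub: Bystander: short used staple stick, 48 mm long, 34 wide, 22 tall, lying beside the track. Origin under its centre.
- spool: Bystander: standing thread spool, 38 mm diameter, 50 tall. Origin under its centre.
- tape: Bystander: roll of tape lying flat, 90 mm diameter, 24 tall. Origin under its centre.
- awl: Bystander: wooden-handled awl, 140 mm, lying on the robot's side of the track.
- jar: Bystander: glass jar with brass lid, 68 mm diameter, 110 tall. Origin under its centre.
- carton: Bystander: cardboard staple carton 130 x 90 x 45 mm. Origin under its centre.
- mallet: Bystander: wooden mallet, 240 mm long, lying down.
Not all that is in view belongs to the job. Of the things like the part that bears strip_center, leave any that is turquoise or yellow; of the rest the larger one is meant.

How it is judged:
On the way:
1. the stick lies flat on the channel floor with its tail behind the step, compressing the follower, while the cover rail is still open (more than 1 rad) (x of strip_center in the frame of magazine between 0.0575 and 0.087 m and y of strip_center in the frame of magazine between -0.005 and 0.005 m and z of strip_center in the frame of magazine between 0.012 and 0.018 m and angle between the x axis of strip_center and the x axis of magazine, either way round below 0.06 rad and angle between strip_center's own z axis and vertical below 0.06 rad and value of joint follower above 0.035 m and value of joint rail above 1 rad), for 0.2 s.
At the end, for the whole second after the job is handed in: The stick lies in the channel at rest: its centre 57.5 to 87 mm past the step, within 5 mm of the centre line, 12 to 18 mm above the bench, within 0.06 rad of the track and of level, the follower pushed back more than 35 mm, and the cover rail shut to within 0.08 rad (x of strip_center in the frame of magazine between 0.0575 and 0.087 m and y of strip_center in the frame of magazine between -0.005 and 0.005 m and z of strip_center in the frame of magazine between 0.012 and 0.018 m and angle between the x axis of strip_center and the x axis of magazine, either way round below 0.06 rad and angle between strip_center's own z axis and vertical below 0.06 rad and value of joint follower above 0.035 m and value of joint rail below 0.08 rad and linear speed of strip below 0.02 m/s); the robot touches nothing.
It fails at once if a bystander is moved more than 30 mm (distance of any of stub, spool, tape, awl, jar, carton, mallet from where it was at the start of the episode above 0.03 m).
It also fails if it takes over 58 s, if anything falls off the work surface, if the arm or the gripper's body presses on something with over 40 N, if the wrist force passes 120 N, or if a joint passes its speed limit or range.

### The arm

A 7-joint arm with a two-finger parallel gripper is mounted at the origin on the work surface. World frame = base frame: x ahead of the robot, y to its left, z up, the work surface at z = 0. Lengths are in m, angles in rad, forces in N, time in s.
With the tool pointing down it reaches from about 0.4 to 0.875 m from the base axis. Payload 6.5 kg.
Tool frame: the origin (TCP) lies midway between the tips of the shut fingers; the grasp point (between the pads) lies 19 mm behind it; z points along the fingers, y is the line along which they close (so a half turn about z gives the same grasp; the last joint's range is limited). The gripper opens to 88 mm and grips with 3 to 60 N. Pads are 18 mm wide; open, the fingers measure 123 mm over their backs; the gripper's body (75 mm by 187 mm) begins 45 mm behind the grasp point.
Start: joints at [1.067, 0.536, -0.004, 1.538, 0.003, 1.067, -0.071], TCP at [0.276, -0.589, 0.202] pointing down, gripper open.
Joint ranges: [-2.7, 2.7], [-0.37, 2.16], [-1.27, 1.26], [0.24, 2.4], [-1.31, 4.45], [0.19, 1.91], [-2.76, 2.76]. Speed limits (rad/s): [2.39, 2.39, 3.14, 3.14, 3.14, 3.14, 3.14].

### API

Orientations are given as a unit quaternion [x, y, z, w].
In Python, from bench import ctrl gives the robot as it stands.
- The arm moves only by the tool play_rows, never from a script. Its argument "motion" is one flat list of numbers, 7 for each row, row after row: the shift along the tool's x, y, z in mm, then the turn, a rotation vector about the tool's x, y, z in degrees, then the opening, from -1 (shut) to 1 (fully open). A call has 1 to 10 rows; each row shifts and turns the commanded pose from where the row before left it, along the tool's axes as they then stand; what a row does not reach is not made up. A row lasts 1/8 s, in which the tool goes at most 62.5 mm and 10.7 degrees, less where a joint would pass 70% of its speed; a pose out of reach is approached as far as the arm can. A call with a gripper value outside its range is refused whole. The fingers move at their own pace and stop on an object; the grip force is fixed at half the most. Time passes only in rows, so rows that do not move let the fingers close. It gives the time, the measured TCP pose, the force, the opening and the grip force at its end, in the units of the state.
- ctrl.get_state(): the state, without advancing time (a new reading comes with each control period).
- ctrl.get_image(name): name is "side" or "top"; returns a dict with "img" (420x560x3 uint8, red, green, blue), "depth" (420x560 float32, m along the optical axis (not along the pixel's ray), 0 where there is no reading), "fx", "fy", "cx", "cy" (pixels), "k1" (the pictures are not rectified: a ray, as slopes to the right and down, at radius r is drawn at 1 + k1 r^2 times it, then the intrinsics apply), "camera_from_world" (4x4, takes a point from world to camera coordinates). Camera axes: x right, y up, looking along -z (the intrinsics and any distortion apply to the point x, -y, -z); pixel columns grow to the right and rows downward; lengths in m; the calibration is good to about 2 mm. A picture is of the moment at which its call begins.
- ctrl.hand_in(): hands the job in; it is judged then, once.
The state is a dict: "clock": time; "q": joint angles; "qvel": joint speeds; "joint_efforts": joint torques, N m; "tool_pos": TCP position; "eef_rot": TCP orientation; "contact_force": force on the tool from outside, world axes, zero at the start; "wrist_torque": the same for the moment, N m; "opening": finger opening in m; "grip_force": force on a finger pad.
Only numpy, scipy, OpenCV 4.12 (cv2) and the standard library are available. Lean on these libraries where they do the work, as an engineer would, in place of code of your own. Each camera call takes 0.05 s, during which the arm holds its last target. There are 200 camera calls.

## Working session

There is one attempt and no reset: what is moved stays moved. The work goes in short steps, Python scripts to look and compute and a tool call to move; the robot and the scene stay as the last step left them, time stands still between calls to the robot, and variables do not carry over. Pictures are saved under pics/ and viewed, at most 10 in all, crops included, and the job is handed in when it is done.

Besides the shell and the picture viewer there is one more tool, called after "Request:" as name(argument=value, ...) on one line, values as JSON. play_rows: Moves the arm, as the interface text tells. Its arguments: {"type":"object","properties":{"motion":{"type":"array","items":{"type":"number"}}},"required":["motion"]}

```bash
mkdir -p pics; cat > h.py <<'E'
import numpy as np, cv2
from bench import ctrl
def shot(n):
    d=ctrl.get_image(n); return d
def save(d,f,crop=None,s=1):
    im=d["img"][...,::-1]
    if crop: im=im[crop[1]:crop[3],crop[0]:crop[2]]
    cv2.imwrite(f,cv2.resize(im,None,fx=s,fy=s,interpolation=cv2.INTER_CUBIC))
def rays(d,uv):
    K=np.array([[d["fx"],0,d["cx"]],[0,d["fy"],d["cy"]],[0,0,1.]])
    p=cv2.undistortPoints(np.array(uv,float).reshape(-1,1,2),K,np.array([d["k1"],0,0,0,0.])).reshape(-1,2)
    return np.c_[p[:,0],-p[:,1],-np.ones(len(p))]
def px(d,uv,z=None):
    "world points of pixels: by depth, or on plane z"
    uv=np.array(uv).reshape(-1,2); r=rays(d,uv); T=np.linalg.inv(np.array(d["camera_from_world"]))
    R,o=T[:3,:3],T[:3,3]; w=r@R.T
    if z is None:
        s=d["depth"][uv[:,1].astype(int),uv[:,0].astype(int)]
    else: s=(z-o[2])/w[:,2]
    return o+w*np.reshape(s,(-1,1))
def proj(d,P):
    P=np.c_[np.array(P).reshape(-1,3),np.ones(np.array(P).size//3)]@np.array(d["camera_from_world"]).T
    a,b=P[:,0]/-P[:,2],-P[:,1]/-P[:,2]; f=1+d["k1"]*(a*a+b*b)
    return np.c_[a*f*d["fx"]+d["cx"],b*f*d["fy"]+d["cy"]]
E
python3 - <<'E'
from h import *
for n in("top","side"):
    d=shot(n); save(d,f"pics/{n}0.png",s=1.4); np.savez(f"{n}0.npz",**d)
    print(n,d["fx"],np.linalg.inv(d["camera_from_world"])[:3].round(3).tolist())
print(ctrl.get_state())
E
```

```text
top 530.4523769283951 [[0.019, 0.998, -0.068, 0.489], [-1.0, 0.018, -0.007, 0.003], [-0.005, 0.068, 0.998, 1.431]]
side 544.3495734808058 [[-1.0, 0.01, -0.019, 0.538], [-0.02, -0.663, 0.748, 1.22], [-0.005, 0.748, 0.663, 1.121]]
{'clock': 0.1, 'q': array([ 1.06680883,  0.53711208, -0.00443762,  1.53877533,  0.00258493,
        1.06729147, -0.07118151]), 'qvel': array([ 0.00087846,  0.00039204,  0.00031876, -0.00215736,  0.00051595,
       -0.00062709, -0.00163733]), 'joint_efforts': array([ 2.42253176e-03, -5.72073948e+01,  9.94189493e-01, -2.52228928e+01,
       -5.60740172e-02,  1.34337199e-02,  2.35673855e-05]), 'tool_pos': array([ 0.27528477, -0.58814612,  0.20081229]), 'eef_rot': array([ 9.76129053e-01,  2.17189889e-01, -2.22045714e-04, -7.58416495e-04]), 'contact_force': array([-0.0133251 , -0.12957355,  0.36147605]), 'wrist_torque': array([-0.01721156,  0.05189539, -0.00196391]), 'grip_force': 0.0, 'opening': 0.08857549018283456}
```

View pics/top0.png

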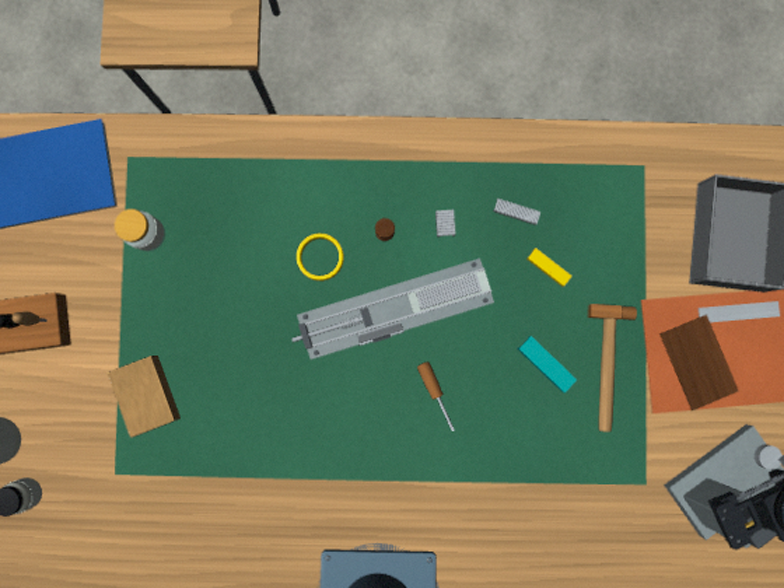

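View pics/side0.png

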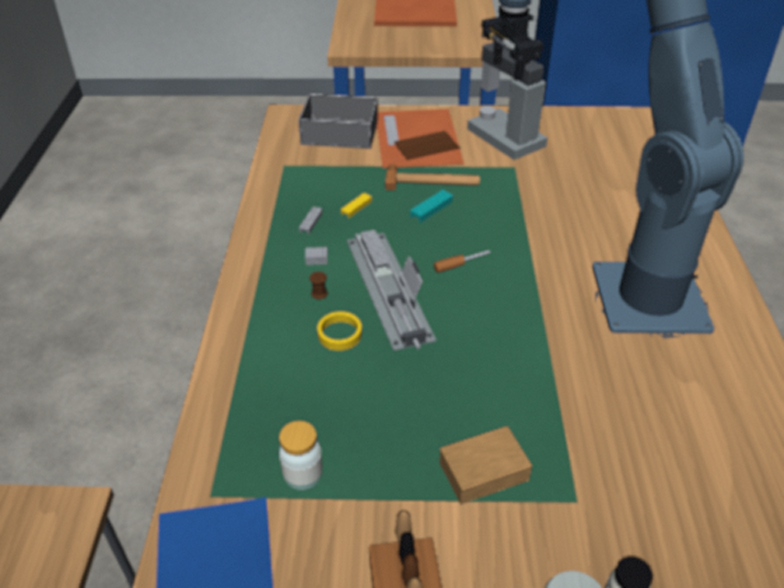

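```bash
python3 - <<'E'
from h import *
d=dict(np.load("top0.npz")); save(d,"pics/top0c.png",(200,175,365,265),4.8)
E
```

```text
(no output)
```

View pics/top0c.png

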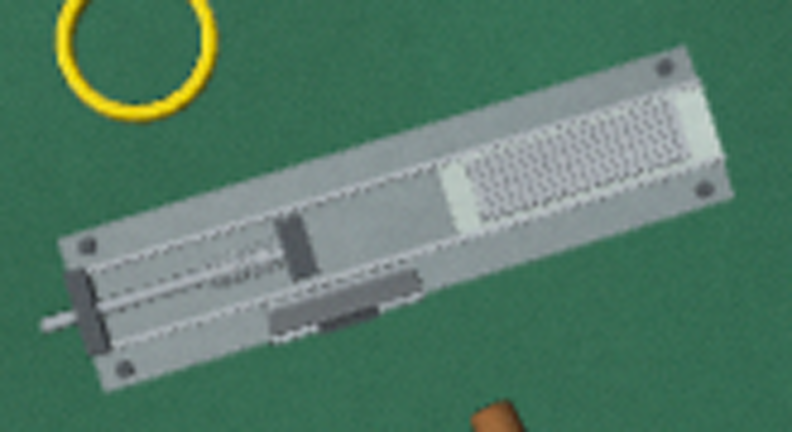

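```bash
python3 - <<'E'
from h import *
d=dict(np.load("top0.npz"))
c=lambda L:np.array(L,float)/4.8+[200,175]-0.4
P=px(d,c([(58,238),(685,45),(733,197),(105,392)]),0.004)[:,:2]
print(P.round(4).tolist(),[np.linalg.norm(P[i]-P[i-1]).round(4) for i in range(4)])
a=(P[0]+P[3]-P[1]-P[2]); xm=a/np.linalg.norm(a); ym=np.array([-xm[1],xm[0]])
cen=P.mean(0); print("cen",cen,"xm",xm,"yaw",np.degrees(np.arctan2(xm[1],xm[0])))
def M(L,z):
    Q=px(d,c(L),z)[:,:2]-cen; print(z,(np.c_[Q@xm,Q@ym]*1000).round(1).tolist())
M([(443,168),(463,235)],.012)   # step
M([(700,83),(722,160)],.012)  # deck end
M([(465,160),(483,225),(668,92),(688,160)],.034) # stick corners
M([(300,212),(318,275)],.025) # follower face top
M([(268,310),(420,270),(425,290),(275,338)],.08)
# depth check
for uv in [(580,150),(455,200),(370,220),(710,120),(345,300),(300,240),(640,120),(600,30)]:
    print(uv,px(d,np.round(c([uv])).astype(int))[0].round(4))
E
```

```text
[[0.5544, 0.1661], [0.6698, -0.1848], [0.5844, -0.2126], [0.4687, 0.1376]] [np.float64(0.0903), np.float64(0.3695), np.float64(0.0898), np.float64(0.3688)]
cen [ 0.56932194 -0.02340965] xm [-0.3131717   0.94969652] yaw 108.25047605477185
0.012 [[-33.1, -18.4], [-32.6, 20.7]]
0.012 [[-184.9, -21.4], [-183.5, 23.5]]
0.034 [[-44.7, -17.7], [-43.4, 19.4], [-162.9, -20.5], [-162.0, 18.6]]
0.025 [[50.5, -17.7], [51.3, 18.6]]
0.08 [[82.1, 30.4], [-1.2, 34.0], [-0.6, 44.9], [82.9, 45.7]]
(580, 150) [ 0.6061 -0.1221  0.037 ]
(455, 200) [ 0.58   -0.055   0.0125]
(370, 220) [ 0.569  -0.0097  0.0033]
(710, 120) [ 0.6254 -0.1989  0.0159]
(345, 300) [0.5215 0.0055 0.0602]
(300, 240) [0.5538 0.0301 0.0238]
(640, 120) [ 0.622  -0.1555  0.0433]
(600, 30) [ 6.776e-01 -1.382e-01 -2.000e-04]
```

```bash
cat >> h.py <<'E'
from scipy.spatial.transform import Rotation as Rn
O=np.array([.5787,-.0519,0]); xm=np.array([-.3132,.9497,0]); ym=np.array([-.9497,-.3132,0]); zm=np.array([0,0,1.])
A=np.c_[xm,ym,zm]
def mag(p): return A.T@(np.array(p)-O)
def rot(tilt=0): # tool y=-xm, tool x=-ym, z down, then tilt about tool y
    return Rn.from_matrix(np.c_[-ym,-xm,-zm])*Rn.from_euler("y",tilt,degrees=True)
def plan(pm,tilt=0):
    s=ctrl.get_state(); R=Rn.from_quat(s["eef_rot"])
    d=A@(np.array(pm)/1000)+O-s["tool_pos"]
    print("t",s["clock"],"mag mm",(mag(s["tool_pos"])*1000).round(1),"F_mag",(A.T@s["contact_force"]).round(1))
    print("turn (tool)",np.degrees((R.inv()*rot(tilt)).as_rotvec()).round(2),"shift in now frame",(R.inv().apply(d)*1000).round(1),"in target frame",(rot(tilt).inv().apply(d)*1000).round(1))
E
python3 -c "
from h import *
plan([-185,0,150],-15)"
```

```text
t 0.1 mag mm [-414.2  456.1  200.8] F_mag [-0.1  0.1  0.4]
turn (tool) [  0.81 -14.97   6.81] shift in now frame [ 480.1 -173.2   51. ] in target frame [ 453.7 -229.2  -69. ]
```

Request:
play_rows(motion=[48,-17.3,5,0,0,0,-1,48,-17.3,5,0,0,0,-1,48,-17.3,5,0,0,0,-1,48,-17.3,5,0,0,0,-1,48,-17.3,5,0,0,0,-1,48,-17.3,5,0,0,0,-1,48,-17.3,5,0,0,0,-1,48,-17.3,5,0,0,0,-1,48,-17.3,5,0,0,0,-1,48,-17.3,5,0,0,0,-1])

```text
clock: 1.35
tool_pos: [0.6376, -0.2273, 0.151]
eef_rot: [0.976, 0.217, -0.0, -0.0]
contact_force: [0.3, -0.1, -0.1]
opening: 0.0005
grip_force: 0.0
```

Request:
play_rows(motion=[0,0,0,0.4,-7.5,3.4,-1,0,0,0,0.4,-7.5,3.4,-1,0,0,0,0,0,0,-1])

```text
clock: 1.72
tool_pos: [0.6381, -0.2255, 0.1492]
eef_rot: [0.978, 0.159, -0.129, 0.021]
contact_force: [0.5, -0.0, -1.7]
opening: 0.0007
grip_force: 0.0
```

```bash
python3 - <<'E'
from h import *
plan([-170,0,21],-15)
d=shot("top"); save(d,"pics/a.png",(230,150,390,270),5); 
s=ctrl.get_state(); print(s["opening"],s["q"].round(2))
E
```

```text
t 1.725 mag mm [-183.5   -2.1  149.2] F_mag [-0.2 -0.5 -1.7]
turn (tool) [0.03 0.07 0.26] shift in now frame [ 31.4 -13.4 124.3] in target frame [ 31.2 -13.5 124.3]
0.0005393181501723602 [ 0.2   0.78  0.01  1.27  0.13  1.32 -1.09]
```

View pics/a.png

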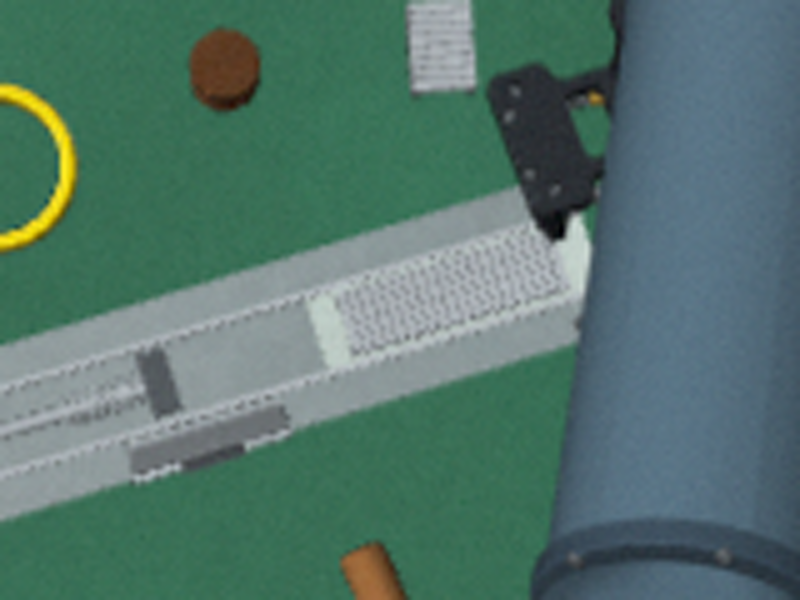

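Request:
play_rows(motion=[7.8,0,31,0,0,0,-1,7.8,0,31,0,0,0,-1,7.8,0,31,0,0,0,-1,7.8,0,31,0,0,0.26,-1,0,0,0,0,0,0,-1,0,0,0,0,0,0,-1])

```text
clock: 2.52
tool_pos: [0.6355, -0.2305, 0.0256]
eef_rot: [0.979, 0.155, -0.128, 0.022]
contact_force: [0.3, -0.3, 0.6]
opening: 0.0006
grip_force: 0.0
```

```bash
python3 - <<'E'
from h import *
plan([-150,0,21],-15)
d=shot("side"); save(d,"pics/b.png",(230,150,330,260),5); 
E
```

```text
t 2.525 mag mm [-187.4    2.    25.6] F_mag [-0.4 -0.2  0.6]
turn (tool) [ 0.15 -0.12 -0.34] shift in now frame [  2.9 -37.5   3.8] in target frame [  3.1 -37.4   3.9]
```

View pics/b.png

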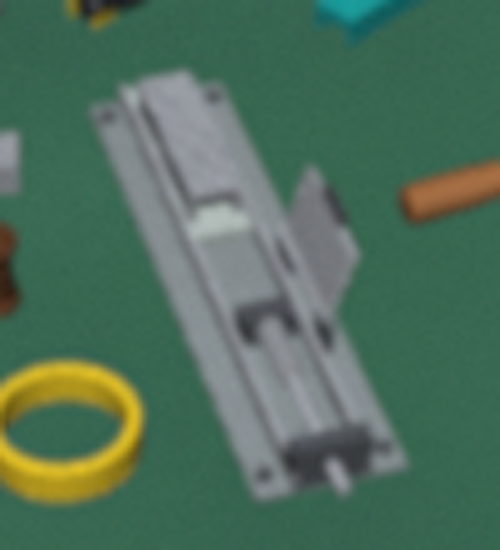

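```bash
python3 - <<'E'
from h import *
d=shot("side"); s=ctrl.get_state()
W=lambda m:A@(np.array(m)/1000)+O
print(proj(d,[s["tool_pos"],W([-155,0,12]),W([0,0,12]),W([203,0,18]),W([-132,0,34])]).round(1))
save(d,"pics/b2.png",(180,60,380,210),4)
E
```

```text
[[258.  158. ]
 [260.4 167. ]
 [274.  196.4]
 [294.8 239.8]
 [262.1 165.8]]
```

View pics/b2.png

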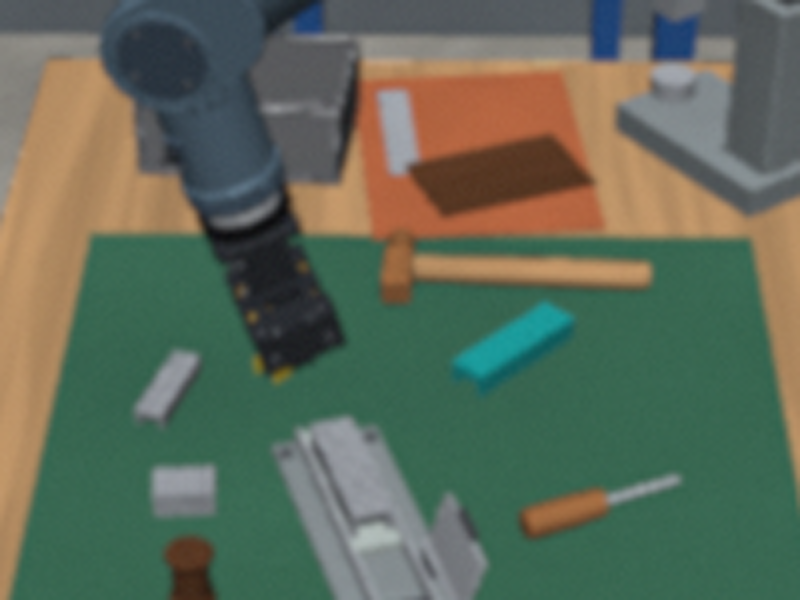

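Request:
play_rows(motion=[3,-9,4,0,0,0,-1,0,-12,0,0,0,-0.3,-1,0,-12,0,0,0,0,-1,0,-12,0,0,0,0,-1,0,-12,0,0,0,0,-1,0,-12,0,0,0,0,-1,0,-12,0,0,0,0,-1,0,0,0,0,0,0,-1])

```text
clock: 3.62
tool_pos: [0.6115, -0.1502, 0.019]
eef_rot: [0.979, 0.158, -0.129, 0.021]
contact_force: [-0.7, -0.0, -0.2]
opening: 0.0007
grip_force: 0.0
```

```bash
cat >> h.py <<'E'
def look():
    "mean profile of height over the bench along the centre line, from top camera depth"
    d=shot("top")
    v,u=np.mgrid[175:265,200:365]; uv=np.c_[u.ravel(),v.ravel()]
    P=px(d,uv); m=(P-O)@A*1000
    out=[]
    for x in range(-160,125,10):
        k=(abs(m[:,1])<10)&(abs(m[:,0]-x)<5); out.append((x,int(np.median(m[k,2])) if k.any() else None))
    print(out); return d
E
python3 - <<'E'
from h import *
plan([0,0,20],-15); look()
E
```

```text
t 3.625 mag mm [-103.6   -0.3   19. ] F_mag [ 0.2  0.7 -0.2]
turn (tool) [0.07 0.01 0.13] shift in now frame [  -0.3 -103.6   -1. ] in target frame [  -0.6 -103.6   -0.9]
[(-160, None), (-150, None), (-140, None), (-130, None), (-120, None), (-110, 470), (-100, 488), (-90, 503), (-80, 515), (-70, 523), (-60, 528), (-50, 531), (-40, 527), (-30, 520), (-20, 500), (-10, 163), (0, 10), (10, 3), (20, 4), (30, 5), (40, 4), (50, 4), (60, 4), (70, 3), (80, 18), (90, 25), (100, 21), (110, 20), (120, 21)]
```

```bash
python3 - <<'E'
from h import *
a=shot("side"); b=shot("top")
im=np.hstack([cv2.resize(a["img"][130:240,220:330],None,fx=3.6,fy=3.6,interpolation=cv2.INTER_CUBIC),cv2.resize(b["img"][160:270,250:360],None,fx=3.6,fy=3.6,interpolation=cv2.INTER_CUBIC)])
cv2.imwrite("pics/c.png",im[...,::-1])
E
```

```text
(no output)
```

View pics/c.png

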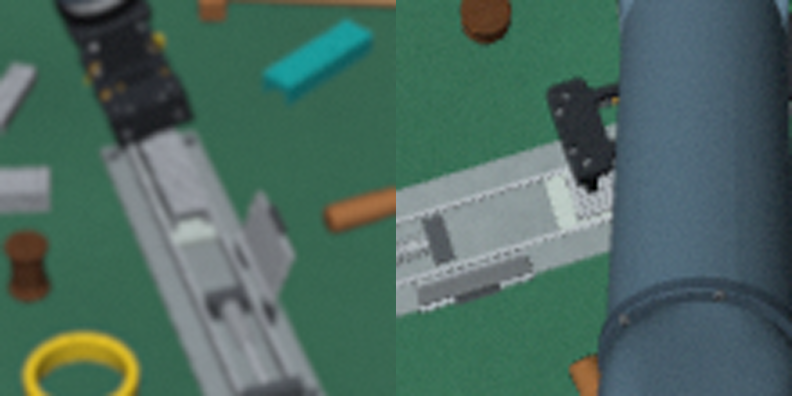

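```bash
python3 - <<'E'
from h import *
s=ctrl.get_state(); print(s["clock"],mag(s["tool_pos"])*1000)
R=Rn.from_quat(s["eef_rot"])
for n in("top","side"):
    d=shot(n)
    v,u=np.mgrid[100:290,180:400]; uv=np.c_[u.ravel(),v.ravel()]
    P=px(d,uv); m=(P-O)@A*1000; t=R.inv().apply(P-s["tool_pos"])*1000
    k=(abs(m[:,1])<14)&(m[:,2]>28)&(m[:,2]<42)&(m[:,0]>-200)&(m[:,0]<60)
    print(n,"stick-high pts x range",np.percentile(m[k,0],[0,2,98,100]).round() if k.any() else None,k.sum())
    dark=d["img"][100:290,180:400].reshape(-1,3).max(1)<70
    k=dark&(m[:,2]>10)&(abs(t[:,0])<60)&(abs(t[:,1])<110)&(t[:,2]>-150)
    print("dark tool-frame min/max",t[k].min(0).round(),t[k].max(0).round(),k.sum())
    print("proj tcp",proj(d,s["tool_pos"]).round())
    k=(m[:,2]>15)&(abs(t[:,0])<25)&(abs(t[:,1])<40)&(t[:,2]>-40)&(t[:,2]<5)
    print("near tip pts",k.sum(), t[k][:8].round().tolist())
E
```

```text
3.775 [-105.90962088    0.26018492   19.00240865]
top stick-high pts x range [-50. -48. -15. -14.] 90
dark tool-frame min/max [ -35.  -94. -150.] [  34.   92. -106.] 639
proj tcp [[331. 205.]]
near tip pts 0 []
side stick-high pts x range [-123. -121.  -11.   -6.] 202
dark tool-frame min/max [ -34. -103. -150.] [33. 78.  2.] 499
proj tcp [[265. 174.]]
near tip pts 153 [[-21.0, 19.0, -10.0], [-10.0, 16.0, -13.0], [-13.0, 15.0, -13.0], [-16.0, 11.0, -15.0], [-19.0, 14.0, -11.0], [-3.0, 17.0, -12.0], [-6.0, 15.0, -13.0], [-9.0, 16.0, -9.0]]
```

```bash
python3 - <<'E'
from h import *
s=ctrl.get_state(); R=Rn.from_quat(s["eef_rot"]); d=shot("side")
u0,v0,u1,v1=245,150,290,200
v,u=np.mgrid[v0:v1,u0:u1]; uv=np.c_[u.ravel(),v.ravel()]
P=px(d,uv); m=((P-O)@A*1000).round().astype(int); g=d["img"][v0:v1,u0:u1].reshape(-1,3).mean(1).astype(int)
W=u1-u0
for vv in range(156,196,3):
    print(vv,[(uu,)+tuple(m[(vv-v0)*W+uu-u0])+(g[(vv-v0)*W+uu-u0],) for uu in range(256,284,4)])
E
cat h.py | head -0; python3 -c "
import cv2;im=cv2.imread('pics/c.png');print(im.shape)"
```

```text
156 [(256, np.int64(-29), np.int64(-45), np.int64(157), np.int64(43)), (260, np.int64(-29), np.int64(-33), np.int64(155), np.int64(43)), (264, np.int64(-18), np.int64(-24), np.int64(160), np.int64(50)), (268, np.int64(-13), np.int64(-13), np.int64(162), np.int64(39)), (272, np.int64(-217), np.int64(59), np.int64(0), np.int64(65)), (276, np.int64(-222), np.int64(74), np.int64(-7), np.int64(79)), (280, np.int64(-204), np.int64(83), np.int64(3), np.int64(78))]
159 [(256, np.int64(-16), np.int64(-49), np.int64(157), np.int64(50)), (260, np.int64(-9), np.int64(-39), np.int64(159), np.int64(40)), (264, np.int64(-10), np.int64(-26), np.int64(156), np.int64(30)), (268, np.int64(-14), np.int64(-13), np.int64(150), np.int64(35)), (272, np.int64(-10), np.int64(-2), np.int64(150), np.int64(48)), (276, np.int64(-190), np.int64(65), np.int64(5), np.int64(78)), (280, np.int64(-196), np.int64(81), np.int64(-3), np.int64(76))]
162 [(256, np.int64(-12), np.int64(-50), np.int64(149), np.int64(31)), (260, np.int64(-12), np.int64(-38), np.int64(146), np.int64(32)), (264, np.int64(-15), np.int64(-25), np.
[... 4671 characters left out ...]
4(-15), np.int64(23), np.int64(126)), (272, np.int64(-25), np.int64(1), np.int64(9), np.int64(177)), (276, np.int64(-10), np.int64(10), np.int64(19), np.int64(168)), (280, np.int64(-11), np.int64(23), np.int64(15), np.int64(148))]
195 [(256, np.int64(-38), np.int64(-48), np.int64(-1), np.int64(83)), (260, np.int64(-31), np.int64(-36), np.int64(1), np.int64(141)), (264, np.int64(-27), np.int64(-25), np.int64(2), np.int64(129)), (268, np.int64(-11), np.int64(-16), np.int64(12), np.int64(174)), (272, np.int64(-8), np.int64(-4), np.int64(12), np.int64(181)), (276, np.int64(-4), np.int64(8), np.int64(13), np.int64(170)), (280, np.int64(8), np.int64(17), np.int64(20), np.int64(141))]
(396, 792, 3)
```

```bash
python3 - <<'E'
from h import *
s=ctrl.get_state(); R=Rn.from_quat(s["eef_rot"])
for n in("side","top"):
    d=shot(n)
    v,u=np.mgrid[60:290,180:400]; uv=np.c_[u.ravel(),v.ravel()]
    P=px(d,uv); m=(P-O)@A*1000; t=R.inv().apply(P-s["tool_pos"])*1000
    k0=(m[:,2]>42)&(abs(t[:,0])<60)&(abs(t[:,1])<130)
    for z in range(-160,10,10):
        k=k0&(t[:,2]>=z)&(t[:,2]<z+10)
        if k.any(): print(n,z,k.sum(),"x",np.percentile(t[k,0],[2,98]).round(),"y",np.percentile(t[k,1],[2,50,98]).round())
d=shot("side"); save(d,"pics/d.png",(225,110,305,180),9)
E
```

```text
side -160 52 x [-21.  22.] y [-49. -41. -22.]
side -150 236 x [-33.  31.] y [-99. -76. -29.]
side -140 83 x [-32.  33.] y [-98. -92. -33.]
side -130 112 x [-33.  33.] y [-94. -23.  29.]
side -120 83 x [-34.  33.] y [-93. -85.  54.]
side -110 47 x [-32.  33.] y [-91. -86. -66.]
side -100 1 x [-2. -2.] y [-83. -83. -83.]
side -30 1 x [-4. -4.] y [-81. -81. -81.]
top -160 10 x [-33.  24.] y [-86.  67.  91.]
top -150 615 x [-34.  33.] y [-94. -66.  91.]
top -140 53 x [-34.  19.] y [-94. -59.  92.]
top -130 18 x [-34.  21.] y [-86.   7.  88.]
top -120 26 x [-35.  23.] y [-85.   4.  82.]
top -110 7 x [-34. -27.] y [-87.  77.  82.]
```

View pics/d.png

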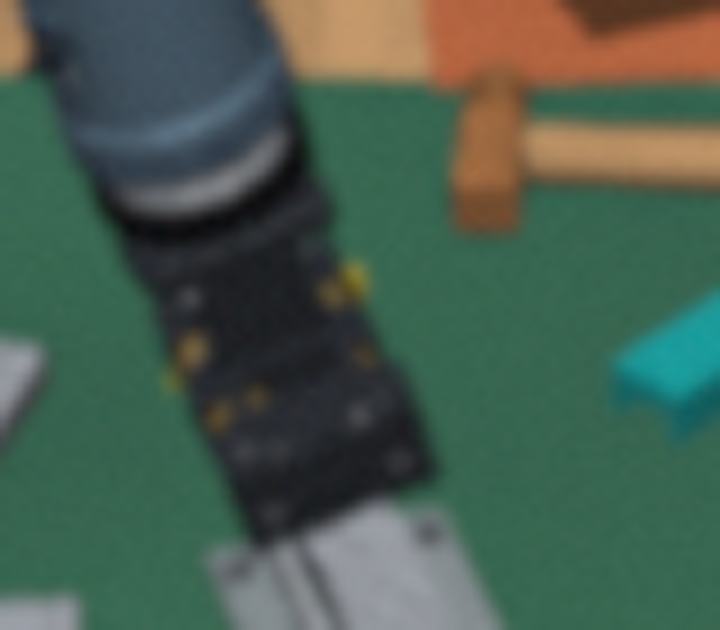

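Request:
play_rows(motion=[-15,20,-60,0,0,0,-1,-15,30,-60,0,0,0,-1,0,30,0,10,0,0,-1,0,0,0,10,0,0,-1,0,0,0,10,0,0,-1,0,0,0,10,0,0,-1,0,0,0,0,0,0,-1])

```text
clock: 4.95
tool_pos: [0.6344, -0.2269, 0.1286]
eef_rot: [0.926, 0.1, -0.178, -0.316]
contact_force: [-0.5, 0.7, -1.1]
opening: 0.0001
grip_force: 0.0
```

```bash
cat > tv.py <<'E'
from h import *
s=ctrl.get_state(); R=Rn.from_quat(s["eef_rot"]); print(mag(s["tool_pos"])*1000,s["opening"])
d=shot("side"); print("tcp px",proj(d,s["tool_pos"]).round())
v,u=np.mgrid[0:290,150:450]; uv=np.c_[u.ravel(),v.ravel()]
P=px(d,uv); m=(P-O)@A*1000; t=R.inv().apply(P-s["tool_pos"])*1000
k0=(m[:,2]>42)&(abs(t[:,0])<60)&(abs(t[:,1])<130)
for z in range(-160,40,10):
    k=k0&(t[:,2]>=z)&(t[:,2]<z+10)
    if k.any(): print(z,k.sum(),"x",np.percentile(t[k,0],[2,98]).round(),"y",np.percentile(t[k,1],[2,50,98]).round())
E
python3 tv.py
```

```text
[-183.63815429    1.93021145  128.63624165] 9.23038399011892e-05
tcp px [[258. 133.]]
-160 37 x [-20.  20.] y [-48. -43. -26.]
-150 32 x [-31.  33.] y [-100.  -94.  -26.]
-140 84 x [-34.  33.] y [-99. -92.  74.]
-130 82 x [-33.  33.] y [-99. -89.   8.]
-120 84 x [-34.  33.] y [-93. -86.  20.]
-110 164 x [-33.  32.] y [-92. -35.  84.]
-100 30 x [-15.  13.] y [-38. -22.  24.]
-90 25 x [-10.  10.] y [-25. -21.   7.]
-80 22 x [-10.   9.] y [-25. -18.  -5.]
-70 22 x [-11.   9.] y [-23. -19. -11.]
-60 23 x [-10.   9.] y [-22. -14.   2.]
-50 21 x [-11.   9.] y [-21. -15.   5.]
-40 12 x [-10.   8.] y [-19. -13.  -4.]
```

```bash
cat >> tv.py <<'E'
k=k0&(abs(t[:,0])<12)&(abs(t[:,1])<30)&(t[:,2]>-75)
for uu in np.unique(uv[k,0]):
    j=k&(uv[:,0]==uu); i=np.argsort(t[j,2])[-3:]; print(uu,t[j][i].round(1).tolist())
E
python3 tv.py | tail -8
```

```text
248 [[8.7, -28.6, -53.6], [9.4, -15.5, -51.8], [9.5, 8.6, -51.0]]
249 [[7.8, -18.3, -47.5], [8.8, -13.4, -45.0], [9.0, 10.6, -44.1]]
250 [[6.9, -9.3, -41.2], [8.1, -9.0, -38.3], [8.7, 4.6, -36.5]]
251 [[2.8, -9.9, -42.9], [4.0, -10.4, -39.9], [5.3, -12.3, -36.9]]
252 [[-0.3, -7.0, -41.9], [1.1, -11.2, -38.7], [2.3, -9.7, -35.9]]
253 [[-2.5, -22.6, -39.5], [-2.4, -0.2, -38.3], [-1.7, 10.2, -36.2]]
254 [[-6.8, -19.5, -41.4], [-6.1, -8.7, -39.4], [-4.8, -11.0, -36.3]]
255 [[-9.8, -17.7, -40.4], [-8.8, -12.7, -37.9], [-8.3, 0.1, -35.9]]
```

```bash
cat >> h.py <<'E'
TIP=np.array([0,0,-.036])
def plan(pm,tilt=0):
    s=ctrl.get_state(); R=Rn.from_quat(s["eef_rot"]); T=rot(tilt)
    d=A@(np.array(pm)/1000)+O-T.apply(TIP)-s["tool_pos"]
    print("t",s["clock"],"tip mag mm",(mag(s["tool_pos"]+R.apply(TIP))*1000).round(1),"F_mag",(A.T@s["contact_force"]).round(1))
    print("turn",np.degrees((R.inv()*T).as_rotvec()).round(2),"shift in now frame",(R.inv().apply(d)*1000).round(1),"in target frame",(T.inv().apply(d)*1000).round(1))
E

```

Request:
play_rows(motion=[0,0,0,-10,0,0,-1,0,0,0,-10,0,0,-1,0,0,0,-10,0,0,-1,0,0,0,-10,0,0,-1,0,0,0,0,0,0,-1])

```text
clock: 5.68
tool_pos: [0.6394, -0.2154, 0.1389]
eef_rot: [0.978, 0.163, -0.126, 0.022]
contact_force: [-0.4, -0.4, 0.9]
opening: 0.0005
grip_force: 0.0
```

```bash
python3 -c "
from h import *
plan([-180,0,21],-15)"
```

```text
t 5.675 tip mag mm [-174.1  -15.6  173.7] F_mag [-0.2  0.5  0.9]
turn [ 0.3  -0.35  0.67] shift in now frame [ 23.3   5.2 151.7] in target frame [ 24.3   5.7 151.6]
```

Request:
play_rows(motion=[6,1.4,35,0,0,0.7,-1,6,1.4,35,0,0,0,-1,6,1.4,35,0,0,0,-1,6,1.4,35,0,0,0,-1,0,0,10,0,0,0,-1,0,0,0,0,0,0,-1])

```text
clock: 6.42
tool_pos: [0.625, -0.2344, -0.015]
eef_rot: [0.98, 0.152, -0.128, 0.023]
contact_force: [-0.3, 0.5, 0.7]
opening: 0.0004
grip_force: 0.0
```

```bash
python3 -c "
from h import *
plan([-130,0,20],-15)"; python3 tv.py | tail -12
```

```text
t 6.425 tip mag mm [-187.7    3.9   19.7] F_mag [0.6 0.1 0.7]
turn [ 0.13 -0.05 -0.67] shift in now frame [  3.  -57.9  -1.4] in target frame [  3.7 -57.8  -1.3]
[-187.81866529   13.19129429  -15.03583997] 0.0003777692078040383
tcp px [[262. 167.]]
-160 41 x [-29.  22.] y [-88. -41. -16.]
-150 206 x [-32.  30.] y [-99. -75. -36.]
-140 76 x [-33.  33.] y [-99. -91. -35.]
-130 110 x [-35.  33.] y [-95. -21.  29.]
-120 68 x [-34.  33.] y [-92. -85.  33.]
-110 46 x [-34.  33.] y [-92. -86. -64.]
-100 4 x [-10.  13.] y [-84. -81. -78.]
```

Request:
play_rows(motion=[3.5,-10,-1,0,0,-0.6,-1,0,-12,0,0,0,0,-1,0,-12,0,0,0,0,-1,0,-12,0,0,0,0,-1,0,-12,0,0,0,0,-1,0,-12,0,0,0,0,-1,0,-12,0,0,0,0,-1,0,-12,0,0,0,0,-1,0,0,0,0,0,0,-1])

```text
clock: 7.6
tool_pos: [0.5981, -0.1419, -0.0166]
eef_rot: [0.979, 0.157, -0.129, 0.021]
contact_force: [-0.4, 0.0, -0.7]
opening: 0.0003
grip_force: 0.0
```

```bash
cat >> h.py <<'E'
def prof():
    for n in("side","top"):
        d=shot(n); v,u=np.mgrid[130:270,190:370]; P=px(d,np.c_[u.ravel(),v.ravel()]); m=(P-O)@A*1000; o=[]
        for x in range(-150,150,10):
            k=(abs(m[:,1])<12)&(abs(m[:,0]-x)<=5)&(m[:,2]<45)
            if k.sum()>3: o.append((x,int(round(np.median(m[k,2])))))
        print(n,o)
E
python3 -c "
from h import *
plan([-1,0,20],-15); prof()"
```

```text
t 7.6 tip mag mm [-91.6   0.4  18.2] F_mag [ 0.2  0.4 -0.7]
turn [0.01 0.03 0.02] shift in now frame [ -0.  -90.6  -1.9] in target frame [ -0.  -90.6  -1.9]
side [(-60, 32), (-50, 34), (-40, 33), (-30, 34), (-20, 33), (-10, 34), (0, 33), (10, 34), (20, 33), (30, 32), (40, 26), (50, 6), (60, 5), (80, 23), (90, 25), (100, 19), (110, 20), (120, 22), (130, 12), (140, 18)]
top [(-20, 35), (0, 34), (10, 35), (20, 34), (30, 36), (40, 34), (50, 5), (60, 5), (70, 6), (80, 11), (90, 26), (100, 21), (110, 16), (120, 18), (130, 18), (140, 11)]
```

Request:
play_rows(motion=[0,-10,-1.8,0,0,0,-1,0,-10,0,0,0,0,-1,0,-10,0,0,0,0,-1,0,-10,0,0,0,0,-1,0,-10,0,0,0,0,-1,0,-10,0,0,0,0,-1,0,-10,0,0,0,0,-1,0,0,0,0,0,0,-1])

```text
clock: 8.7
tool_pos: [0.5766, -0.0754, -0.015]
eef_rot: [0.979, 0.157, -0.129, 0.021]
contact_force: [0.9, -1.8, -0.5]
opening: 0.0005
grip_force: 0.5
```

```bash
python3 -c "
from h import *
plan([0,0,20],-15); prof()"
```

```text
t 8.7 tip mag mm [-21.7  -0.   19.7] F_mag [-2.  -0.3 -0.5]
turn [0.03 0.04 0.03] shift in now frame [ -0.1 -21.7  -0.3] in target frame [ -0.1 -21.7  -0.3]
side [(10, 32), (20, 34), (30, 33), (40, 32), (50, 31), (60, 30), (70, 31), (80, 30), (90, 29), (100, 28), (110, 27), (120, 25), (130, 20), (140, 22)]
top [(-150, 13), (-140, 12), (-130, 13), (-120, 15), (-110, 12), (-100, 14), (-90, 13), (-80, 14), (70, 30), (80, 30), (90, 29), (100, 29), (110, 28), (120, 25), (130, 23), (140, 18)]
```

Request:
play_rows(motion=[0,-8,0,0,0,0,-1,0,-8,0,0,0,0,-1,0,-7,0,0,0,0,-1,0,0,0,0,0,0,-1,0.6,0,2.3,0,0,0,-1,0.6,0,2.3,0,0,0,-1,0,0,0,0,0,0,-1])

```text
clock: 9.68
tool_pos: [0.5698, -0.0559, -0.0199]
eef_rot: [0.979, 0.156, -0.129, 0.022]
contact_force: [1.6, -3.2, -0.9]
opening: 0.0002
grip_force: 1.3
```

```bash
python3 -c "
from h import *
plan([-30,0,20],-15); prof()"
```

```text
t 9.675 tip mag mm [-1.   0.3 14.8] F_mag [-3.5 -0.5 -0.9]
turn [ 0.1   0.03 -0.1 ] shift in now frame [-0.9 29.  -5. ] in target frame [-1.  29.  -5.1]
side [(40, 31), (50, 28), (60, 30), (70, 30), (80, 29), (90, 30), (100, 28), (110, 27), (120, 27), (130, 27), (140, 25)]
top [(-150, 15), (-140, 14), (-130, 12), (-120, 12), (-110, 14), (-100, 11), (-80, 13), (-70, 13), (-60, 12), (90, 25), (100, 29), (110, 28), (120, 27), (130, 27), (140, 25)]
```

```bash
cat >> h.py <<'E'
def fit():
    for n in("side","top"):
        d=shot(n); v,u=np.mgrid[130:270,190:370]; P=px(d,np.c_[u.ravel(),v.ravel()]); m=(P-O)@A*1000
        k=(abs(m[:,1])<13)&(m[:,2]<40)&(m[:,2]>20)&(m[:,0]>-5)&(m[:,0]<128)
        if k.sum()<30: print(n,"few");continue
        c=np.polyfit(m[k,0],m[k,2],1); r=abs(np.polyval(c,m[k,0])-m[k,2])<4; c=np.polyfit(m[k,0][r],m[k,2][r],1)
        print(n,k.sum(),"slope",c[0].round(4),"top at x=0,15,70,130",np.polyval(c,[0,15,70,130]).round(1),"xrange",m[k,0].min().round(),m[k,0].max().round())
E
python3 -c "
from h import *
fit()"
```

```text
side 184 slope -0.0249 top at x=0,15,70,130 [30.5 30.1 28.8 27.3] xrange 30.0 128.0
top 133 slope 0.044 top at x=0,15,70,130 [23.  23.6 26.1 28.7] xrange 84.0 128.0
```

Request:
play_rows(motion=[0,-4,0,0,0,0,-1,0,0,0,0,0,0,-1,0,60,0,0,0,0,-1,0,40,0,0,0,0,-1,0,0,0,0,0,0,-1])

```text
clock: 10.5
tool_pos: [0.6001, -0.1503, -0.0193]
eef_rot: [0.979, 0.154, -0.129, 0.022]
contact_force: [-0.1, 0.5, 0.8]
opening: 0.0004
grip_force: 0.0
```

```bash
python3 -c "
from h import *
plan([-100,0,60],-15); prof(); fit()"
```

```text
t 10.5 tip mag mm [-100.1    1.2   15.5] F_mag [ 0.5 -0.1  0.8]
turn [ 0.13  0.01 -0.37] shift in now frame [-10.3  -0.  -43.3] in target frame [-10.3  -0.2 -43.3]
side [(-90, 13), (-80, 11), (-70, 12), (-60, 13), (-50, 13), (-40, 14), (-30, 12), (-20, 11), (-10, 11), (10, 25), (20, 27), (30, 27), (40, 26), (50, 26), (60, 26), (70, 28), (80, 26), (90, 27), (100, 26), (110, 27), (120, 27), (130, 25), (140, 24)]
top [(-30, 12), (-10, 12), (0, 9), (10, 24), (20, 26), (30, 26), (40, 27), (50, 27), (60, 27), (70, 27), (80, 28), (90, 28), (100, 27), (110, 26), (120, 25), (130, 25), (140, 25)]
side 221 slope 0.0013 top at x=0,15,70,130 [26.  26.  26.1 26.2] xrange 10.0 127.0
top 427 slope 0.0003 top at x=0,15,70,130 [26.8 26.8 26.8 26.8] xrange 10.0 128.0
```

Request:
play_rows(motion=[-13,0,-50,0,0,0,-1,-13,0,-50,0,0,0,-1,-13,0,-50,0,0,-0.4,-1,0,0,0,0,7.5,0,-1,0,0,0,0,7.5,0,-1,0,0,0,0,0,0,-1])

```text
clock: 11.45
tool_pos: [0.5985, -0.1459, 0.1361]
eef_rot: [0.987, 0.161, -0.001, -0.0]
contact_force: [0.1, -0.0, -0.7]
opening: 0.0007
grip_force: 0.0
```

```bash
python3 - <<'E'
from h import *
plan([72,90,130],0); fit()
d=shot("top"); v,u=np.mgrid[170:270,190:330]; P=px(d,np.c_[u.ravel(),v.ravel()]); m=(P-O)@A*1000
k=(m[:,0]>35)&(m[:,0]<110)&(m[:,1]>28)&(m[:,1]<75)&(m[:,2]>38)&(m[:,2]<100)
for z in range(40,100,10):
    j=k&(m[:,2]>=z)&(m[:,2]<z+10)
    if j.any(): print(z,j.sum(),np.median(m[j,1]).round(1),np.percentile(m[j,0],[2,98]).round())
E
```

```text
t 11.45 tip mag mm [-95.5  10.6 172.1] F_mag [-0.1 -0.  -0.7]
turn [-0.03  0.09  0.29] shift in now frame [ -78.5 -167.9   42.3] in target frame [ -79.4 -167.5   42.1]
side 225 slope 0.0081 top at x=0,15,70,130 [25.5 25.6 26.1 26.5] xrange 8.0 128.0
top 422 slope -0.0122 top at x=0,15,70,130 [27.7 27.5 26.9 26.1] xrange 10.0 128.0
40 37 32.2 [ 36. 109.]
50 36 36.0 [ 40. 106.]
60 41 39.6 [ 36. 106.]
70 50 43.9 [ 38. 109.]
80 38 47.3 [ 45. 100.]
90 2 49.1 [66. 86.]
```

Request:
play_rows(motion=[-20,-42,0,0,0,0.3,-1,-20,-42,0,0,0,0,-1,-20,-42,0,0,0,0,-1,-20,-42,0,0,0,0,-1,0,0,0,0,0,0,-1,0,0,36,0,0,0,-1,0,0,36,0,0,0,-1,0,0,36,0,0,0,-1,0,0,0,0,0,0,-1])

```text
clock: 12.72
tool_pos: [0.4713, -0.0116, 0.0254]
eef_rot: [0.987, 0.159, -0.003, -0.0]
contact_force: [1.3, -1.0, -0.3]
opening: 0.0004
grip_force: 0.0
```

```bash
python3 -c "
from h import *
plan([72,45,64],0); fit()"
```

```text
t 12.725 tip mag mm [71.9 89.2 61.4] F_mag [-1.3 -1.  -0.3]
turn [-0.06  0.29  0.09] shift in now frame [44.4 -0.  -2.8] in target frame [44.4 -0.1 -2.6]
side 226 slope 0.0076 top at x=0,15,70,130 [25.  25.1 25.6 26. ] xrange 8.0 128.0
top 428 slope -0.0026 top at x=0,15,70,130 [27.1 27.  26.9 26.7] xrange 10.0 128.0
```

Request:
play_rows(motion=[12,0,0,0,0,0,-1,12,0,0,0,0,0,-1,12,0,0,0,0,0,-1,10,0,0,0,0,0,-1,8,0,0,0,0,0,-1,8,0,0,0,0,0,-1,8,0,0,0,0,0,-1,0,0,0,0,0,0,-1])

```text
clock: 13.82
tool_pos: [0.5397, 0.0107, 0.0276]
eef_rot: [0.987, 0.159, 0.001, -0.0]
contact_force: [0.8, 0.0, -0.8]
opening: 0.0004
grip_force: 0.0
```

```bash
python3 -c "
from h import *
plan([72,0,44],0)
d=shot('side'); v,u=np.mgrid[130:270,190:370]; P=px(d,np.c_[u.ravel(),v.ravel()]); m=(P-O)@A*1000
for a,b in ((32,50),(100,114)):
  for y in range(-25,60,5):
    k=(m[:,0]>a)&(m[:,0]<b)&(abs(m[:,1]-y)<2.5)&(m[:,2]<100)
    if k.any(): print(a,y,k.sum(),m[k,2].max().round())"
```

```text
t 13.825 tip mag mm [71.7 17.4 63.6] F_mag [-0.2 -0.7 -0.8]
turn [ 0.01 -0.08  0.06] shift in now frame [17.4 -0.3 19.7] in target frame [17.4 -0.3 19.6]
32 -25 9 17.0
32 -20 5 20.0
32 -15 9 29.0
32 -10 6 28.0
32 -5 8 28.0
32 0 12 72.0
32 5 9 70.0
32 10 11 67.0
32 15 1 55.0
32 45 2 5.0
32 50 4 4.0
32 55 7 3.0
100 -25 8 20.0
100 -20 3 20.0
100 -15 10 30.0
100 -10 4 31.0
100 -5 6 30.0
100 0 8 69.0
100 5 12 69.0
100 10 13 65.0
100 15 10 55.0
100 20 5 50.0
100 25 12 47.0
100 30 12 39.0
100 35 2 32.0
100 40 6 6.0
100 45 5 6.0
100 50 2 1.0
100 55 8 3.0
```

Request:
play_rows(motion=[5,0,5,0,0,0,-1,5,0,5,0,0,0,-1,4,0,5,0,0,0,-1,4,0,5,0,0,0,-1,3,0,4,0,0,0,-1,0,0,2,0,0,0,-1,0,0,2,0,0,0,-1,0,0,0,0,0,0,-1])

```text
clock: 14.88
tool_pos: [0.5584, 0.0168, -0.0005]
eef_rot: [0.987, 0.159, -0.0, 0.0]
contact_force: [0.3, 0.4, 0.2]
opening: 0.0002
grip_force: 0.0
```

```bash
cat > rl.py <<'E'
from h import *
plan([72,-8,33],0)
for n in("side","top"):
    d=shot(n); v,u=np.mgrid[130:270,190:370]; P=px(d,np.c_[u.ravel(),v.ravel()]); m=(P-O)@A*1000
    k=(m[:,0]>33)&(m[:,0]<112)&(m[:,1]>-24)&(m[:,1]<26)&(m[:,2]>29.5)&(m[:,2]<60)
    if k.sum()>20:
        c=np.polyfit(m[k,1],m[k,2],1); print(n,k.sum(),"rail slope",-c[0].round(3),"z at y=-24,26",np.polyval(c,[-24,26]).round(1))
prof()
E
python3 rl.py
```

```text
t 14.875 tip mag mm [71.6 -2.3 35.5] F_mag [ 0.2 -0.4  0.2]
turn [0.01 0.01 0.04] shift in now frame [ 5.7 -0.4  2.5] in target frame [ 5.7 -0.4  2.5]
side 135 rail slope 0.112 z at y=-24,26 [38.5 32.9]
side [(-150, 10), (-130, 12), (-120, 12), (-110, 13), (-100, 12), (-90, 12), (-80, 12), (-60, 13), (-50, 12), (-40, 13), (-30, 12), (-20, 10), (-10, 12), (90, 34), (100, 36), (110, 34), (120, 27), (130, 26), (140, 23)]
top [(-150, 13), (-140, 13), (-130, 13), (-120, 14), (-110, 12), (-100, 12), (-90, 14), (-80, 12), (-70, 13), (-60, 14), (-50, 13), (-40, 14), (-30, 13), (0, 4), (10, 7), (140, 25)]
```

Nearly shut; press down gently while moving outward towards the free edge.

Request:
play_rows(motion=[4,0,0,0,0,0,-1,4,0,1,0,0,0,-1,0,0,1,0,0,0,-1,0,0,1,0,0,0,-1,0,0,0,0,0,0,-1])

```text
clock: 15.7
tool_pos: [0.566, 0.0193, -0.0036]
eef_rot: [0.987, 0.159, -0.0, 0.0]
contact_force: [0.5, 0.3, 0.5]
opening: 0.0006
grip_force: 0.1
```

```bash
python3 rl.py | head -4
```

```text
t 15.7 tip mag mm [ 71.6 -10.3  32.4] F_mag [ 0.1 -0.6  0.5]
turn [0.01 0.02 0.04] shift in now frame [-2.3 -0.4 -0.6] in target frame [-2.3 -0.4 -0.6]
side 93 rail slope 0.056 z at y=-24,26 [34.9 32.1]
side [(-100, 12), (90, 31), (100, 33), (110, 29), (120, 28), (130, 25), (140, 24)]
```

Request:
play_rows(motion=[0,0,1,0,0,0,-1,0,0,1,0,0,0,-1,0,0,0,0,0,0,-1])

```text
clock: 16.27
tool_pos: [0.5659, 0.0192, -0.0039]
eef_rot: [0.987, 0.159, -0.0, 0.0]
contact_force: [-6.2, -0.1, 19.8]
opening: 0.0005
grip_force: 9.7
```

Request:
play_rows(motion=[0,0,1,0,0,0,-1,0,0,0,0,0,0,-1])

```text
clock: 16.52
tool_pos: [0.5659, 0.0192, -0.004]
eef_rot: [0.987, 0.159, -0.0, 0.0]
contact_force: [-9.3, -0.9, 28.8]
opening: 0.0002
grip_force: 14.5
```

Firm stop reached (z stopped moving, 29 N): the rail is shut. Lift off and check.

Request:
play_rows(motion=[0,0,-4,0,0,0,-1,0,0,-30,0,0,0,-1,0,0,-50,0,0,0,-1,0,0,-50,0,0,0,-1,0,60,0,0,0,0,-1,0,60,0,0,0,0,-1,0,60,0,0,0,0,-1,0,60,0,0,0,0,-1,0,0,0,0,0,0,-1])

```text
clock: 17.65
tool_pos: [0.6407, -0.2159, 0.1269]
eef_rot: [0.988, 0.155, -0.001, 0.002]
contact_force: [0.6, -0.2, -0.5]
opening: 0.0007
grip_force: 0.0
```

```bash
python3 rl.py; python3 -c "
from h import *
d=shot('side'); save(d,'pics/e.png',(200,120,360,260),5)"
```

```text
t 17.65 tip mag mm [-175.1   -7.6  162.9] F_mag [-0.3 -0.5 -0.5]
turn [ 0.22  0.1  -0.44] shift in now frame [  -1.2 -247.7  129. ] in target frame [   0.5 -247.2  129.9]
side 261 rail slope -0.003 z at y=-24,26 [33.4 33.5]
top 501 rail slope 0.004 z at y=-24,26 [34.4 34.2]
side [(-150, 13), (-140, 12), (-130, 11), (-120, 12), (-110, 13), (-100, 11), (-90, 12), (-80, 12), (-70, 12), (-60, 11), (-50, 12), (-40, 13), (-30, 11), (-20, 13), (-10, 12), (10, 25), (20, 27), (30, 31), (40, 33), (50, 33), (60, 33), (70, 34), (80, 35), (90, 33), (100, 33), (110, 32), (120, 27), (130, 26), (140, 25)]
top [(-150, 12), (-140, 14), (-100, 13), (-90, 13), (-80, 13), (-70, 13), (-60, 14), (-50, 12), (-40, 12), (-30, 12), (-20, 12), (-10, 12), (0, 10), (10, 24), (20, 27), (30, 28), (40, 33), (50, 33), (60, 34), (70, 34), (80, 34), (90, 34), (100, 35), (110, 34), (120, 27), (130, 27), (140, 25)]
```

View pics/e.png

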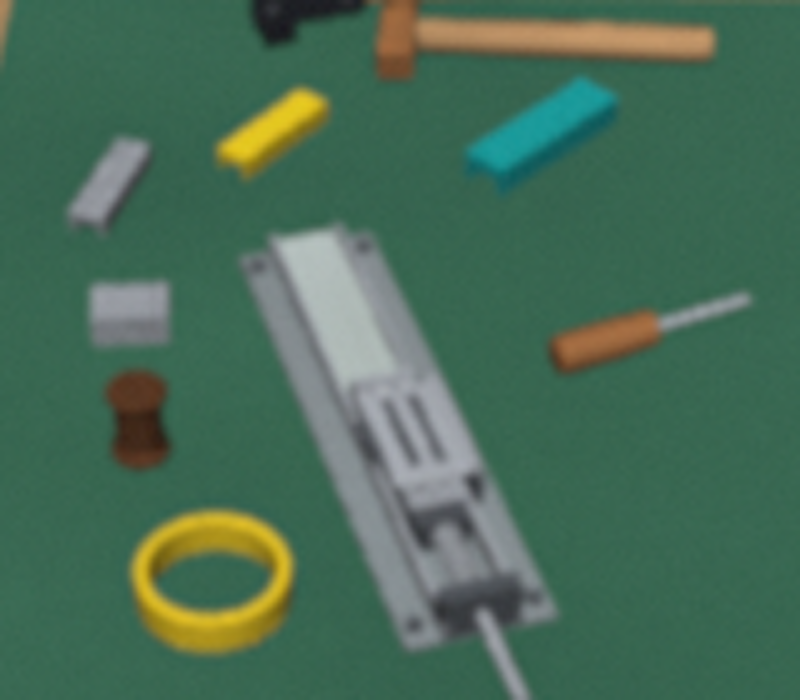

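The rail (crop about 415,430) is level and shut over the stick. The deck is empty, the stick's tail sits just past the step (about 370,380), and the bystanders are where they were.

```bash
python3 -c "
from bench import ctrl
print(ctrl.hand_in())"
```

```text
the job is handed in; nothing more can be done
None
```

I handed the job in at 17.7 s. In the last depth check the stick lay flat in the channel with its tail behind the step, the cover rail was shut, and no bystander had visibly moved; the hand-in gave no verdict. The reported TCP turned out to be about 36 mm beyond the real fingertips, so my first push passed over the stick without touching it, and I corrected for that.

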